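Square a soap bar into the corner of the stamping board

TASK

Take the wooden push block from its cork mat and use it to slide the soap bar over the stamping board: first home against the far metal fence, then along it home against the left fence, each time keeping a steady press of about 10 N for a second so that the edge beds flush; then stand the block upright on its mat again and let go. The fresh soap dents above 14 N, so feel the push; move the bar only with the block, flat on the board, leave it snug in the corner and leave everything else where it stands.

Things in the scene. Friction and masses are not known exactly. Their poses are not given: they have to be found in the camera images.
- board: fixed wooden stamping board, 170 (its x) by 200 (its y) by 12 mm; origin under its centre, z up, turned up to 0.45 rad. Aluminium fences 14 mm wide, 14 mm above the board's top, along its far (+x) and left (+y) sides meet in a square corner; inner faces: x = 70 mm (200 long) and y = 86 mm (x from -85 to 70). The near and right sides are open
- corner (a point): the inner corner of the two fences, at the height of the board's top; axes as the board's: the fences' inner faces are its planes x = 0 and y = 0, and the soap lies at negative x and y
- soap: cream soap bar flat on the board, 60 (its x) by 90 (its y) by 18 mm, 70 to 140 g; origin under its centre. Starts over 15 mm clear of both fences, within 0.25 rad of the board's yaw. Its +x long edge belongs on the far fence, its +y short edge on the left one. It slides on the board at 0.3 to 2 N and stays where pushed; its edge beds at 7 N and dents above 14 N
- soap_fl (a point): the bar's corner at +x, +y, at mid-height (30, 45, 9 mm in its frame): the one that belongs in the fences' corner
- soap_fr (a point): the bar's corner at +x, -y (30, -45, 9 mm)
- soap_nl (a point): the bar's corner at -x, +y (-30, 45, 9 mm)
- block: loose beech push block, 70 g, an upside-down T standing near the middle of the cork mat: foot 30 (its x) by 64 (its y) by 20 mm high, on it an upright square handle 24 by 24 mm, from 20 to 86 mm height. Origin under its centre. Flat upright sides; gripped at 58 mm height from above, the fingers clear fences and soap
- mat: fixed square cork mat 110 by 110 mm, 4 mm thick, the push block's place; origin at the centre of its underside. It lies left or right of the board
- scale: bystander: flat digital kitchen scale, black with a steel plate, 130 by 100 by 21 mm, on the other side of the board from the mat; origin under its centre
- beaker: bystander: clear plastic beaker, 76 mm across, 85 mm high; origin under its centre
- jar: bystander: glass jar with white lid, 84 mm across, 85 mm high; origin under its centre
- puck: bystander: round soap, 60 mm across, 22 mm high; origin under its centre
- spare: bystander: a second soap bar like the first, lying on the table away from the board; origin under its centre
- spatula: bystander: grey spatula lying on the table; origin under its centre
Things that resemble listed ones, but are neither listed nor needed, are in the scene too. Leave any pink or red look-alike of the block alone. Of the things shaped like the mat, the cork one is meant.

How it is judged:
By the outcome, as a careful person would: the job done as asked, in the order asked, and still so for the second after the job is handed in, with the robot touching nothing.
It also fails if it takes over 72 s, if anything falls off the work surface, if the arm or the gripper's body presses on something with over 40 N, if the wrist force passes 120 N, or if a joint passes its speed limit or range.

ROBOT

A 6-joint arm with a two-finger parallel gripper is mounted at the origin on the work surface. World frame = base frame: x ahead of the robot, y to its left, z up, the work surface at z = 0. Lengths are in m, angles in degrees, forces in N, time in s.
With the tool pointing down it reaches from about 0.3 to 0.75 m from the base axis. Payload 8.5 kg.
Tool frame: the origin (TCP) lies at the very end of the fingers, on their centre line; the grasp point (between the pads) lies env.pinch_z behind it (env.pinch_z is the distance from the TCP to the grasp point, in m); z points along the fingers, y is the line along which they close (so a half turn about z gives the same grasp; the last joint's range is limited). The gripper opens to 85 mm and grips with 20 to 120 N. Pads are 22 mm wide; open, the fingers measure 114 mm over their backs; the gripper's body (76 mm by 85 mm) begins 54 mm behind the grasp point. The pads swing forward as they close: fully open they stand 13 mm farther back than shut.
Start: joints at [53.325, 21.807, 74.336, -0, 83.858, -12.336], TCP at [0.227, 0.501, 0.231] pointing down, gripper open.
Joint ranges: [-178.18, 178.18], [-50.72, 133.34], [12.68, 142.11], [-81.47, 261.47], [9.98, 163.14], [-165.26, 165.26]. Speed limits (degrees/s): [136.94, 136.94, 180, 180, 180, 180].

INTERFACE

Orientations are given as a 3x3 rotation matrix whose columns are the frame's x, y, z axes.
In Python, from rig import telemetry, get_image, env gives the robot as it stands. The module is installed in compiled form; this text tells all that it offers.
- The arm moves only by the tool apply_moves, never from a script. Its argument "series" is a list of rows, each a list of 7 numbers: the shift along the tool's x, y, z in mm, then the turn, a rotation vector about the tool's x, y, z in degrees, then the opening, from 0 (shut) to 1 (fully open). A call has 1 to 12 rows; each row shifts and turns the commanded pose from where the row before left it, along the tool's axes as they then stand; what a row does not reach is not made up. A row lasts 1/8 s, in which the tool goes at most 62.5 mm and 10.7 degrees, less where a joint would pass 70% of its speed; a pose out of reach is approached as far as the arm can. A call with a gripper value outside its range is refused whole. The fingers move at their own pace and stop on an object; "grip_force" is the grip in N (left out, the last holds). Time passes only in rows, so rows that do not move let the fingers close. It gives the time, the measured TCP pose, the force, the opening and the grip force at its end, in the units of the state.
- telemetry.observe(): the state, without advancing time (a new reading comes with each control period).
- get_image(name): name is "scene" or "top" or "wrist"; returns a dict with "frame" (480x640x3 uint8, red, green, blue), "z_map" (480x640 float32, m along the optical axis (not along the pixel's ray), 0 where there is no reading), "vertical_fov" (degrees; the focal length in pixels is half the picture's height over the tangent of half this angle, whatever the lens; pixels are square), "cx", "cy" (the principal point, pixels), "dist" ([k1, k2, p1, p2, k3] as OpenCV has them; the pictures are not rectified), "eye" and "attitude" of the camera in the world; the wrist camera has in their place "mount" (4x4, takes a point from camera to tool coordinates, whose origin is the TCP and whose axes are the flange's). Camera axes: x right, y up, looking along -z (the intrinsics and any distortion apply to the point x, -y, -z); pixel columns grow to the right and rows downward; lengths in m; the calibration is good to about 2 mm. A picture is of the moment at which its call begins: read the wrist's pose just before it.
- env.close_job(): hands the job in; it is judged then, once.
The state is a dict: "time_s": time; "q": joint angles; "qvel": joint speeds; "joint_efforts": joint torques, N m; "position": TCP position; "tool_rot": TCP orientation; "ft_force": force on the tool from outside, world axes, zero at the start; "wrist_torque": the same for the moment, N m; "grip_width": finger opening in m; "gripper_force": force on a finger pad.
Only numpy, scipy, OpenCV 4.12 (cv2) and the standard library are available. Lean on these libraries where they do the work, as an engineer would, in place of code of your own. Each camera call takes 0.05 s, during which the arm holds its last target. There are 200 camera calls.

## Working session

There is one attempt and no reset: what is moved stays moved. The work goes in short steps, Python scripts to look and compute and a tool call to move; the robot and the scene stay as the last step left them, time stands still between calls to the robot, and variables do not carry over. Pictures are saved under pics/ and viewed, at most 10 in all, crops included, and the job is handed in when it is done.

Besides the shell and the picture viewer there is one more tool, called in YAML: its name, and indented under it one key for each argument. apply_moves: Moves the arm, as the interface text tells. Its arguments: {"type":"object","properties":{"series":{"type":"array"},"grip_force":{"type":"number"}},"required":["series"]}

```bash
mkdir -p pics; cat > h.py <<'E'
import numpy as np, cv2
from rig import telemetry, get_image, env
def K(im):
    f=240/np.tan(np.radians(im["vertical_fov"])/2)
    return np.array([[f,0,im["cx"]],[0,f,im["cy"]],[0,0,1]])
def pose(im,s=None):
    if "mount" in im:
        T=np.eye(4);T[:3,:3]=np.array(s["tool_rot"]).reshape(3,3);T[:3,3]=s["position"]
        M=T@np.array(im["mount"]).reshape(4,4);return M[:3,:3],M[:3,3]
    return np.array(im["attitude"]).reshape(3,3),np.array(im["eye"])
def cloud(im,s=None):
    R,t=pose(im,s);v,u=np.mgrid[0:480,0:640]
    n=cv2.undistortPoints(np.stack([u,v],-1).reshape(-1,1,2).astype(float),K(im),np.array(im["dist"],float)).reshape(480,640,2)
    z=im["z_map"].astype(float)
    P=np.stack([n[...,0]*z,-n[...,1]*z,-z],-1)@R.T+t
    P[z==0]=np.nan
    return P
def snap(name,fn=None):
    s=telemetry.observe();im=get_image(name)
    if fn: cv2.imwrite("pics/"+fn,im["frame"][...,::-1])
    return im,s
E
python3 - <<'E'
from h import *
import pickle
print(env.pinch_z)
for n in["top","scene"]:
    im,s=snap(n,n+"0.png");pickle.dump((im,s),open(n+"0.pkl","wb"))
    print(n,im["eye"],im["dist"],im["vertical_fov"])
print(s)
E
```

```text
0.0187
top [ 0.37623992 -0.02106968  1.42415271] [-0.02835184  0.          0.          0.          0.        ] 50.174430552782965
scene [ 1.03119392 -0.59345555  0.78291861] [-0.0064545  0.         0.         0.         0.       ] 57.83138611995467
{'time_s': 0.05, 'q': array([ 5.33250440e+01,  2.18394022e+01,  7.43855350e+01, -1.62705389e-03,
        8.38568934e+01, -1.23346903e+01]), 'qvel': array([-0.01212284,  0.02707115, -0.04259899, -0.02751324, -0.01024831,
       -0.02549399]), 'joint_efforts': array([ 4.47340775e-03, -4.49691474e+01, -2.31962264e+01, -1.40679535e-04,
        3.51913703e-03, -3.37317374e-05]), 'position': array([0.22650295, 0.50086913, 0.23072206]), 'tool_rot': array([[-9.11114998e-01,  4.12151393e-01, -8.30389812e-04],
       [ 4.12152136e-01,  9.11114299e-01, -1.16234228e-03],
       [ 2.77519040e-04, -1.40127442e-03, -9.99998980e-01]]), 'ft_force': array([-0.15355236,  0.54925386, -0.37906783]), 'wrist_torque': array([ 0.02468384,  0.02765614, -0.01599318]), 'gripper_force': 0.0, 'grip_width': 0.085367525745989}
```

View pics/top0.png

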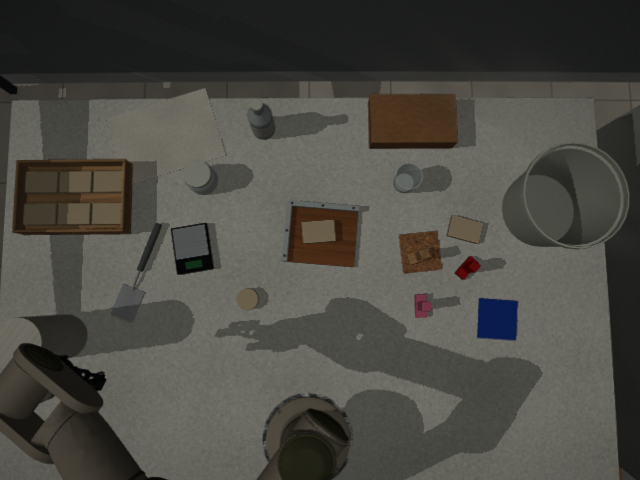

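View pics/scene0.png

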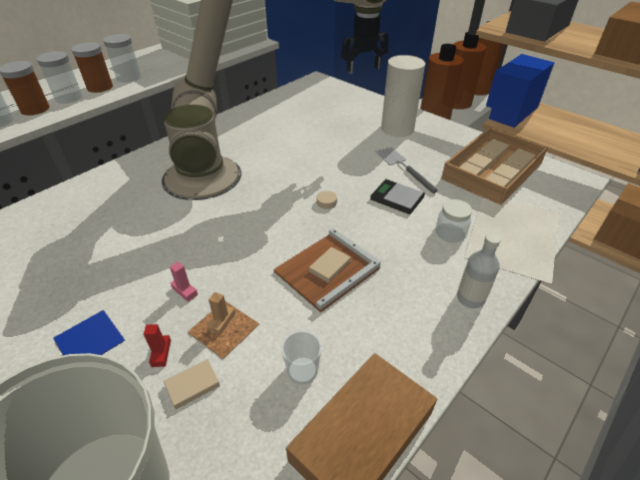

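The top view shows the board around (323,235), the soap at (318,231), and the scale to the left at (192,248). Three things could be taken for the block: the beech one on the cork mat at (420,253), a pink one at (423,306) and a red one at (467,267). The blue square at (497,319) resembles the mat. I choose the beech block on the cork mat and check it in a crop while I measure.

```bash
python3 - <<'E'
from h import *
import pickle
im,s=pickle.load(open("top0.pkl","rb"));P=cloud(im)
f=im["frame"];c=cv2.resize(f[190:290,275:475],None,fx=4,fy=4,interpolation=cv2.INTER_CUBIC)
cv2.imwrite("pics/crop0.png",c[...,::-1])
def rect(name,box,zlo,zhi):
    v0,v1,u0,u1=box;Q=P[v0:v1,u0:u1].reshape(-1,3);Q=Q[(Q[:,2]>zlo)&(Q[:,2]<zhi)]
    r=cv2.minAreaRect((Q[:,:2]*1000).astype(np.float32));print(name,len(Q),np.round(r[0],1),np.round(r[1],1),round(r[2],1),"z",np.median(Q[:,2]).round(4))
rect("board",(195,275,275,370),.006,.04)
rect("fence+",(195,275,275,370),.021,.0275)
rect("soap",(212,250,295,345),.026,.04)
rect("mat",(225,280,392,450),.0015,.03)
rect("foot",(225,280,392,450),.017,.035)
rect("handle",(225,280,392,450),.07,.11)
print(P[350,300], P[250,300],P[400,200])
E
```

```text
board 4483 [553.8 -43.7] [261.3 222. ] 89.6 z 0.014
fence+ 539 [556.2 -37. ] [199.8 168.7] 84.8 z 0.0255
soap 648 [559.9 -31.2] [60.5 89.5] 4.5 z 0.0306
mat 1739 [ 502.1 -318.4] [162.7 152.1] 89.3 z 0.0044
foot 142 [ 513.6 -344.5] [ 41.6 152.6] 32.7 z 0.0238
handle 95 [ 490.1 -308.2] [23.9 24.7] 21.6 z 0.0891
[0.23649356 0.02001426 0.00308186] [0.50993273 0.01816657 0.00769914] [ 0.10566925  0.29149839 -0.00139315]
```

View pics/crop0.png

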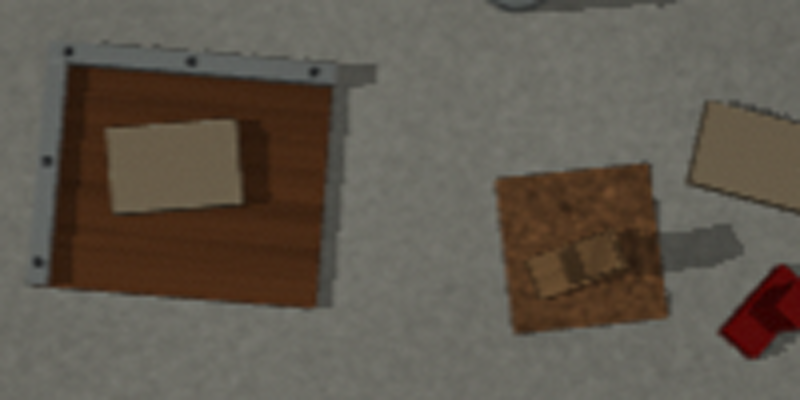

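The crop confirms it: the beech T stands on the cork mat around (580,265) in crop pixels. The soap lies on the board, with fences on the far and left sides. I'll write a move planner and go over the board first for a closer look.

```bash
cat >> h.py <<'E'
from scipy.spatial.transform import Rotation as Ro
def plan(p,yaw):
    """turn first (rotvec deg, tool), then shift (mm) in the turned tool; tool y at world angle yaw, z down"""
    s=telemetry.observe();R=np.array(s["tool_rot"]).reshape(3,3)
    a=np.radians(yaw);y=np.array([np.cos(a),np.sin(a),0]);z=np.array([0,0,-1.]);x=np.cross(y,z)
    T=np.stack([x,y,z],1)
    print("t",round(s["time_s"],2),"pos",np.round(np.array(s["position"])*1000,2),"F",np.round(s["ft_force"],2),"w",round(s["grip_width"],4))
    print("turn",np.round(Ro.from_matrix(R.T@T).as_rotvec(degrees=True),2),"shift",np.round(T.T@(np.array(p)-s["position"])*1000,2))
    return s
E
python3 - <<'E'
from h import *
im=get_image("wrist");print(np.round(im["mount"],3),im["vertical_fov"],im["dist"])
plan([.50,-.04,.32],-5)
E
```

```text
[[-0.     0.944  0.329  0.084]
 [ 1.     0.     0.     0.001]
 [ 0.     0.329 -0.944 -0.143]
 [ 0.     0.     0.     1.   ]] 68.67603092680706 [-0.0361628  0.         0.         0.         0.       ]
t 0.15 pos [226.54 500.95 230.88] F [ 0.69 -1.44  0.01] w 0.0853
turn [-6.000e-02  3.000e-02  7.066e+01] shift [-515.06  319.57  -89.12]
```

apply_moves:
  series:
    - [0, 0, 0, 0, 0, 10.1, 1]
    - [0, 0, 0, 0, 0, 10.1, 1]
    - [0, 0, 0, 0, 0, 10.1, 1]
    - [0, 0, 0, 0, 0, 10.1, 1]
    - [0, 0, 0, 0, 0, 10.1, 1]
    - [0, 0, 0, 0, 0, 10.1, 1]
    - [0, 0, 0, 0, 0, 10.1, 1]

```text
time_s: 1.02
position: [0.2266, 0.501, 0.231]
tool_rot: [[0.094, 0.996, -0.0], [0.996, -0.094, -0.001], [-0.001, -0.0, -1.0]]
ft_force: [-0.5, 0.4, 0.6]
grip_width: 0.0853
gripper_force: 0.0
```

apply_moves:
  series:
    - [-42.7, 33.7, 1, 0, 0, 0, 1]
    - [-42.7, 33.7, 1, 0, 0, 0, 1]
    - [-42.7, 33.7, 1, 0, 0, 0, 1]
    - [-42.7, 33.7, 1, 0, 0, 0, 1]
    - [-42.7, 33.7, 1, 0, 0, 0, 1]
    - [-42.7, 33.7, 1, 0, 0, 0, 1]
    - [-42.7, 33.7, 1, 0, 0, 0, 1]
    - [-42.7, 33.7, 1, 0, 0, 0, 1]
    - [-42.7, 33.7, 1, 0, 0, 0, 1]
    - [-42.7, 33.7, 1, 0, 0, 0, 1]
    - [-42.7, 33.7, 1, 0, 0, 0, 1]
    - [0, 0, 0, 0, 0, 0, 1]

```text
time_s: 2.52
position: [0.5559, -0.0023, 0.2193]
tool_rot: [[0.092, 0.996, -0.001], [0.996, -0.092, -0.0], [-0.0, -0.001, -1.0]]
ft_force: [-0.5, 1.2, -0.0]
grip_width: 0.0853
gripper_force: 0.0
```

```bash
python3 - <<'E'
from h import *
import pickle
plan([.555,0,.22],-5)
im,s=snap("wrist","w1.png");pickle.dump((im,s),open("w1.pkl","wb"))
P=cloud(im,s)
def rect(n,m):
    Q=P[m];r=cv2.minAreaRect((Q[:,:2]*1000).astype(np.float32));print(n,len(Q),np.round(r[0],1),np.round(r[1],1),round(r[2],2),"z",np.median(Q[:,2]).round(4))
X,Y,Z=P[...,0],P[...,1],P[...,2]
b=(abs(X-.556)<.14)&(abs(Y+.037)<.14)
rect("board",b&(Z>.006)&(Z<.05)); rect("fences",b&(Z>.022)&(Z<.028))
m=(abs(X-.56)<.06)&(abs(Y+.031)<.07)&(Z>.026)&(Z<.05);rect("soap",m)
E
```

```text
t 2.52 pos [555.89  -2.26 219.26] F [-0.46  1.22 -0.01] w 0.0853
turn [-0.06  0.01 -0.27] shift [ 2.17 -1.08 -0.74]
board 29576 [556.4 -38.5] [199.9 170.2] 84.77 z 0.0127
fences 5400 [556.6 -38.5] [200.2 169.5] 84.89 z 0.026
soap 5073 [561.1 -33.4] [60.2 90. ] 4.36 z 0.03
```

View pics/w1.png

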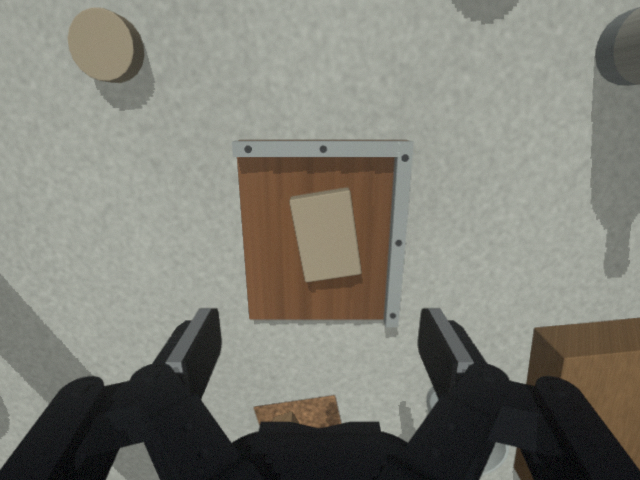

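The board, soap (325,235) and both fences show clearly, and the board's far fence is on the right in this view. Next, above the block.

```bash
python3 - <<'E'
from h import *
plan([.490,-.309,.18],21.6)
E
```

```text
t 2.58 pos [ 5.5492e+02 -4.7000e-01  2.1954e+02] F [ 0.3   1.36 -0.14] w 0.0854
turn [ -0.07  -0.04 -26.77] shift [-262.97 -173.94   39.54]
```

apply_moves:
  series:
    - [0, 0, 0, 0, 0, -9, 1]
    - [0, 0, 0, 0, 0, -9, 1]
    - [0, 0, 0, 0, 0, -8.8, 1]
    - [-37.5, -24.9, 5.6, 0, 0, 0, 1]
    - [-37.5, -24.9, 5.6, 0, 0, 0, 1]
    - [-37.5, -24.9, 5.6, 0, 0, 0, 1]
    - [-37.5, -24.9, 5.6, 0, 0, 0, 1]
    - [-37.5, -24.9, 5.6, 0, 0, 0, 1]
    - [-37.5, -24.9, 5.6, 0, 0, 0, 1]
    - [-37.5, -24.9, 5.6, 0, 0, 0, 1]
    - [0, 0, 0, 0, 0, 0, 1]

```text
time_s: 3.95
position: [0.4894, -0.3088, 0.1805]
tool_rot: [[-0.369, 0.93, -0.001], [0.93, 0.369, 0.001], [0.001, -0.001, -1.0]]
ft_force: [0.4, 0.3, -0.5]
grip_width: 0.0853
gripper_force: 0.0
```

```bash
python3 - <<'E'
from h import *
import pickle
im,s=snap("wrist","w2.png");pickle.dump((im,s),open("w2.pkl","wb"))
P=cloud(im,s)
def rect(n,m):
    Q=P[m];r=cv2.minAreaRect((Q[:,:2]*1000).astype(np.float32));print(n,len(Q),np.round(r[0],1),np.round(r[1],1),round(r[2],2),"z",np.median(Q[:,2]).round(4))
X,Y,Z=P[...,0],P[...,1],P[...,2]
b=(np.hypot(X-.490,Y+.308)<.06)
rect("handle",b&(Z>.085)&(Z<.096)); rect("foot",b&(Z>.021)&(Z<.027))
rect("mat",(abs(X-.5)<.08)&(abs(Y+.31)<.08)&(Z>.002)&(Z<.007))
plan([.490,-.309,.0433],21.6)
E
```

```text
handle 1090 [ 491.6 -310.7] [24. 24.] 19.5 z 0.0899
foot 922 [ 491.3 -309.9] [29.9 62. ] 18.9 z 0.0239
mat 9998 [ 502.1 -309.3] [157.9 153.6] 86.34 z 0.004
t 4.0 pos [ 489.86 -307.27  180.9 ] F [ 0.18  0.77 -0.08] w 0.0857
turn [-0.   -0.06  0.12] shift [ -1.66  -0.5  137.6 ]
```

View pics/w2.png

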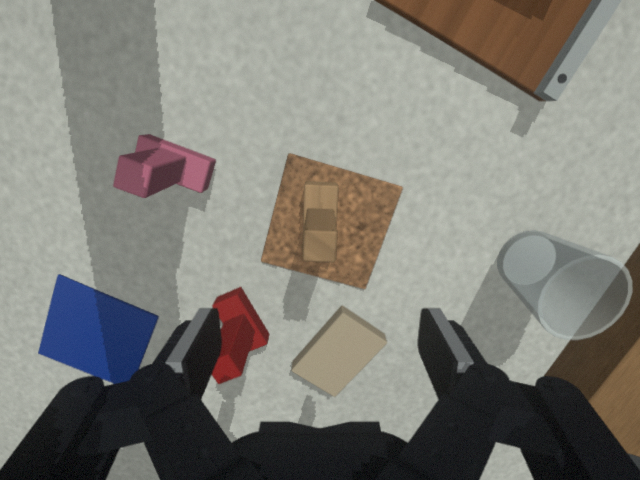

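The beech block is at (320,220) on the cork mat, and the pads align with its foot axis. The red block at (235,335) and the spare at (340,350) stay clear. Now grasp.

apply_moves:
  series:
    - [-3, 1, 0, 0, 0, 2.4, 1]
    - [0, 0, 35, 0, 0, 0, 1]
    - [0, 0, 35, 0, 0, 0, 1]
    - [0, 0, 35, 0, 0, 0, 1]
    - [0, 0, 20, 0, 0, 0, 1]
    - [0, 0, 12, 0, 0, 0, 1]
    - [0, 0, 0, 0, 0, 0, 1]
  grip_force: 80

```text
time_s: 4.88
position: [0.4924, -0.3091, 0.0441]
tool_rot: [[-0.333, 0.943, -0.0], [0.943, 0.333, 0.001], [0.001, -0.0, -1.0]]
ft_force: [0.3, -0.9, 0.4]
grip_width: 0.0856
gripper_force: 0.0
```

apply_moves:
  series:
    - [0, 0, 0, 0, 0, 0, 0.5]
    - [0, 0, 0, 0, 0, 0, 0.3]
    - [0, 0, 0, 0, 0, 0, 0.1]
    - [0, 0, 0, 0, 0, 0, 0]
    - [0, 0, 0, 0, 0, 0, 0]
    - [0, 0, 0, 0, 0, 0, 0]
    - [0, 0, 0, 0, 0, 0, 0]
    - [0, 0, 0, 0, 0, 0, 0]
  grip_force: 80

```text
time_s: 5.88
position: [0.4921, -0.3102, 0.0442]
tool_rot: [[-0.331, 0.943, -0.0], [0.943, 0.331, -0.0], [0.0, -0.0, -1.0]]
ft_force: [-1.8, 0.1, 1.1]
grip_width: 0.023
gripper_force: 78.4
```

apply_moves:
  series:
    - [0, 0, -20, 0, 0, 0, 0]
    - [0, 0, -30, 0, 0, 0, 0]
    - [0, 0, -30, 0, 0, 0, 0]
    - [0, 0, 0, 0, 0, 8.2, 0]
    - [0, 0, 0, 0, 0, 8.2, 0]
    - [0, 0, 0, 0, 0, 8.1, 0]
    - [0, 0, 0, 0, 0, 0, 0]

```text
time_s: 6.75
position: [0.4921, -0.3101, 0.124]
tool_rot: [[0.088, 0.996, -0.0], [0.996, -0.088, 0.0], [0.0, -0.0, -1.0]]
ft_force: [-0.7, 0.2, -0.9]
grip_width: 0.0234
gripper_force: 78.5
```

```bash
python3 - <<'E'
from h import *
plan([.4972,-.0276,.085],-5.15)
E
```

```text
t 6.75 pos [ 492.12 -310.12  124.01] F [-0.67  0.22 -0.86] w 0.0234
turn [-0.01 -0.01  0.08] shift [281.83 -20.3   39.01]
```

apply_moves:
  series:
    - [40, -2.9, 0, 0, 0, 0, 0]
    - [40, -2.9, 0, 0, 0, 0, 0]
    - [40, -2.9, 0, 0, 0, 0, 0]
    - [40, -2.9, 0, 0, 0, 0, 0]
    - [40, -2.9, 0, 0, 0, 0, 0]
    - [40, -2.9, 0, 0, 0, 0, 0]
    - [41.8, -2.9, 0, 0, 0, 0, 0]
    - [0, 0, 39, 0, 0, 0, 0]
    - [0, 0, 20, 0, 0, 0, 0]
    - [0, 0, 11, 0, 0, 0, 0]
    - [0, 0, 0, 0, 0, 0, 0]

```text
time_s: 8.12
position: [0.4971, -0.0278, 0.0539]
tool_rot: [[0.088, 0.996, -0.001], [0.996, -0.088, 0.0], [0.0, -0.001, -1.0]]
ft_force: [1.5, 0.4, -0.4]
grip_width: 0.0233
gripper_force: 78.5
```

```bash
cat >> h.py <<'E'
BC=np.array([.5565,-.0385]);a_=np.radians(-5.15);EX=np.array([np.cos(a_),np.sin(a_)]);EY=np.array([-EX[1],EX[0]])
def force(n=8):
    F=[];p=[]
    for _ in range(n):
        s=telemetry.observe();F.append(s["ft_force"]);p.append(s["position"]);get_image("top")
    F=np.array(F);p=np.mean(p,0);m=F.mean(0)
    print("t",round(s["time_s"],2),"Fx_board",round(m[:2]@EX,2),"Fy_board",round(m[:2]@EY,2),"Fz",m[2].round(2),"sd",F.std(0).round(2))
    d=p[:2]-BC;print("tcp board mm",np.round([d@EX*1e3,d@EY*1e3,p[2]*1e3],2))
def look(cam,fn=None):
    im,s=snap(cam,fn);P=cloud(im,s);X,Y,Z=P[...,0]-BC[0],P[...,1]-BC[1],P[...,2]
    bx=X*EX[0]+Y*EX[1];by=X*EY[0]+Y*EY[1]
    m=(bx>-50)&(bx<75)&(by>-95)&(by<95);m=(abs(bx)<.068)&(by>-.095)&(by<.084)&(Z>.0285)&(Z<.0305+.002)
    f=im["frame"].astype(int)
    q=np.stack([bx[m],by[m]],1)*1e3
    r=cv2.minAreaRect(q.astype(np.float32));print(cam,"soap?",len(q),np.round(r[0],2),np.round(r[1],1),round(r[2],2))
    return im,bx,by,Z
E
python3 - <<'E'
from h import *
force(6)
im,bx,by,Z=look("wrist","w3.png")
E
```

```text
t 8.38 Fx_board 0.11 Fy_board -0.19 Fz -0.57 sd [0.96 0.28 0.35]
tcp board mm [-59.71   5.28  54.63]
wrist soap? 16344 [-13.96   2.86] [95.2 90.2] 9.35
```

View pics/w3.png

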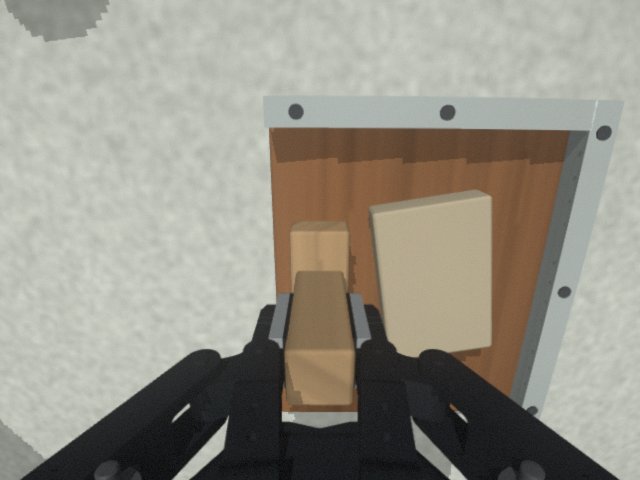

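The soap is at (435,275) and the block's foot at (320,260) stands behind it, parallel to the board. Nothing is touching yet. Start the push.

apply_moves:
  series:
    - [0, 4, 0, 0, 0, 0, 0]
    - [0, 4, 0, 0, 0, 0, 0]
    - [0, 3, 0, 0, 0, 0, 0]
    - [0, 3, 0, 0, 0, 0, 0]
    - [0, 3, 0, 0, 0, 0, 0]
    - [0, 3, 0, 0, 0, 0, 0]
    - [0, 3, 0, 0, 0, 0, 0]
    - [0, 3, 0, 0, 0, 0, 0]
    - [0, 3, 0, 0, 0, 0, 0]
    - [0, 3, 0, 0, 0, 0, 0]
    - [0, 3, 0, 0, 0, 0, 0]
    - [0, 3, 0, 0, 0, 0, 0]

```text
time_s: 9.98
position: [0.5352, -0.0311, 0.0541]
tool_rot: [[0.09, 0.996, -0.0], [0.996, -0.09, -0.0], [-0.0, -0.0, -1.0]]
ft_force: [-0.9, 0.2, -1.4]
grip_width: 0.0228
gripper_force: 78.5
```

```bash
sed -i 's/^def look(cam,fn=None):/def look(cam,fn=None,lx=-.068,ly=-.095):/; s/m=(abs(bx)<.068)&(by>-.095)/m=(bx>lx)\&(bx<.0695)\&(by>ly)/; s/(Z<.0305+.002)/(Z<.033)/' h.py; python3 - <<'E'
from h import *
force(4)
look("wrist",None,lx=-.0185+.004)
E
```

```text
t 10.12 Fx_board -0.33 Fy_board -0.1 Fz -1.4 sd [0.43 0.36 0.5 ]
tcp board mm [-21.7    5.41  54.13]
wrist soap? 13693 [20.03  3.38] [68.8 86.5] 0.15
```

apply_moves:
  series:
    - [0, 2, 0, 0, 0, 0, 0]
    - [0, 2, 0, 0, 0, 0, 0]
    - [0, 2, 0, 0, 0, 0, 0]
    - [0, 2, 0, 0, 0, 0, 0]
    - [0, 2, 0, 0, 0, 0, 0]
    - [0, 2, 0, 0, 0, 0, 0]
    - [0, 0, 0, 0, 0, 0, 0]

```text
time_s: 11.1
position: [0.5473, -0.0322, 0.0541]
tool_rot: [[0.09, 0.996, 0.0], [0.996, -0.09, -0.0], [-0.0, 0.0, -1.0]]
ft_force: [0.3, -0.4, -0.7]
grip_width: 0.0231
gripper_force: 78.6
```

```bash
python3 - <<'E'
from h import *
force(4)
im,bx,by,Z=look("wrist",None,lx=.008)
m=(bx>.03)&(bx<.0695)&(abs(by-.004)<.03)&(Z>.0285)&(Z<.033);print("soap far edge",np.percentile(bx[m],[99,99.9])*1e3)
m=(bx>.06)&(abs(by-.004)<.03)&(Z>.0245)&(Z<.0275);print("fence inner",np.percentile(bx[m],[.1,1,5])*1e3)
E
```

```text
t 11.25 Fx_board 0.33 Fy_board -0.1 Fz -0.28 sd [0.29 0.42 0.29]
tcp board mm [-9.87  5.44 54.12]
wrist soap? 13313 [37.13  3.34] [58.2 86.4] 0.01
soap far edge [65.49275167 66.02343542]
fence inner [69.84795093 70.10139354 70.51232194]
```

apply_moves:
  series:
    - [0, 1, 0, 0, 0, 0, 0]
    - [0, 1, 0, 0, 0, 0, 0]
    - [0, 0.6, 0, 0, 0, 0, 0]
    - [0, 0, 0, 0, 0, 0, 0]

```text
time_s: 11.85
position: [0.5496, -0.0324, 0.0541]
tool_rot: [[0.09, 0.996, 0.0], [0.996, -0.09, 0.0], [0.0, 0.0, -1.0]]
ft_force: [-0.8, 0.1, 0.3]
grip_width: 0.0231
gripper_force: 78.6
```

apply_moves:
  series:
    - [0, 0.3, 0, 0, 0, 0, 0]
    - [0, 0, 0, 0, 0, 0, 0]

```text
time_s: 12.1
position: [0.5499, -0.0324, 0.0541]
tool_rot: [[0.09, 0.996, -0.0], [0.996, -0.09, 0.0], [0.0, -0.0, -1.0]]
ft_force: [-0.7, 0.3, -0.7]
grip_width: 0.0232
gripper_force: 78.6
```

apply_moves:
  series:
    - [0, 0.3, 0, 0, 0, 0, 0]
    - [0, 0, 0, 0, 0, 0, 0]

```text
time_s: 12.35
position: [0.5502, -0.0325, 0.0541]
tool_rot: [[0.09, 0.996, 0.0], [0.996, -0.09, -0.0], [-0.0, 0.0, -1.0]]
ft_force: [-0.6, -0.2, -1.5]
grip_width: 0.0236
gripper_force: 78.6
```

apply_moves:
  series:
    - [0, 0.3, 0, 0, 0, 0, 0]
    - [0, 0, 0, 0, 0, 0, 0]

```text
time_s: 12.6
position: [0.5505, -0.0325, 0.0541]
tool_rot: [[0.09, 0.996, 0.0], [0.996, -0.09, -0.0], [-0.0, 0.0, -1.0]]
ft_force: [-0.6, -0.2, -1.2]
grip_width: 0.0232
gripper_force: 78.6
```

apply_moves:
  series:
    - [0, 0.3, 0, 0, 0, 0, 0]
    - [0, 0, 0, 0, 0, 0, 0]

```text
time_s: 12.85
position: [0.5508, -0.0325, 0.0541]
tool_rot: [[0.09, 0.996, 0.0], [0.996, -0.09, -0.0], [0.0, 0.0, -1.0]]
ft_force: [-0.6, 0.4, -1.8]
grip_width: 0.0231
gripper_force: 78.6
```

apply_moves:
  series:
    - [0, 0.3, 0, 0, 0, 0, 0]
    - [0, 0, 0, 0, 0, 0, 0]

```text
time_s: 13.1
position: [0.5511, -0.0325, 0.0541]
tool_rot: [[0.09, 0.996, 0.0], [0.996, -0.09, -0.0], [0.0, 0.0, -1.0]]
ft_force: [-0.0, 0.8, -1.0]
grip_width: 0.0234
gripper_force: 78.6
```

apply_moves:
  series:
    - [0, 0.3, 0, 0, 0, 0, 0]
    - [0, 0, 0, 0, 0, 0, 0]

```text
time_s: 13.35
position: [0.5512, -0.0325, 0.0541]
tool_rot: [[0.09, 0.996, -0.0], [0.996, -0.09, 0.0], [0.0, -0.0, -1.0]]
ft_force: [-1.4, 0.1, 0.0]
grip_width: 0.0234
gripper_force: 78.6
```

apply_moves:
  series:
    - [0, 0.2, 0, 0, 0, 0, 0]
    - [0, 0, 0, 0, 0, 0, 0]

```text
time_s: 13.6
position: [0.5512, -0.0325, 0.0541]
tool_rot: [[0.09, 0.996, -0.001], [0.996, -0.09, 0.0], [0.0, -0.001, -1.0]]
ft_force: [-2.5, 1.0, 1.2]
grip_width: 0.0233
gripper_force: 78.7
```

apply_moves:
  series:
    - [0, 0.2, 0, 0, 0, 0, 0]
    - [0, 0, 0, 0, 0, 0, 0]

```text
time_s: 13.85
position: [0.5513, -0.0325, 0.054]
tool_rot: [[0.09, 0.996, -0.001], [0.996, -0.09, 0.0], [0.0, -0.001, -1.0]]
ft_force: [-4.8, 0.3, 1.7]
grip_width: 0.0233
gripper_force: 78.9
```

apply_moves:
  series:
    - [0, 0.2, 0, 0, 0, 0, 0]
    - [0, 0, 0, 0, 0, 0, 0]

```text
time_s: 14.1
position: [0.5513, -0.0325, 0.054]
tool_rot: [[0.09, 0.996, -0.002], [0.996, -0.09, 0.0], [0.0, -0.002, -1.0]]
ft_force: [-6.4, 1.0, 2.3]
grip_width: 0.0233
gripper_force: 78.9
```

apply_moves:
  series:
    - [0, 0.15, 0, 0, 0, 0, 0]
    - [0, 0, 0, 0, 0, 0, 0]

```text
time_s: 14.35
position: [0.5514, -0.0324, 0.054]
tool_rot: [[0.09, 0.996, -0.002], [0.996, -0.09, 0.0], [0.0, -0.002, -1.0]]
ft_force: [-6.3, 0.7, 1.9]
grip_width: 0.0231
gripper_force: 78.9
```

```bash
python3 - <<'E'
from h import *
force(5)
E
```

```text
t 14.55 Fx_board -6.27 Fy_board -0.64 Fz 2.34 sd [0.61 0.43 0.3 ]
tcp board mm [-5.67  5.57 53.98]
```

apply_moves:
  series:
    - [0, 0.2, 0, 0, 0, 0, 0]
    - [0, 0.1, 0, 0, 0, 0, 0]
    - [0, 0, 0, 0, 0, 0, 0]

```text
time_s: 14.98
position: [0.5514, -0.0324, 0.0539]
tool_rot: [[0.09, 0.996, -0.003], [0.996, -0.09, 0.0], [0.0, -0.003, -1.0]]
ft_force: [-7.0, 1.1, 3.8]
grip_width: 0.0232
gripper_force: 79.0
```

```bash
python3 - <<'E'
from h import *
force(5)
E
```

```text
t 15.18 Fx_board -7.0 Fy_board 0.38 Fz 3.25 sd [0.2  0.35 0.41]
tcp board mm [-5.65  5.57 53.93]
```

apply_moves:
  series:
    - [0, 0.2, 0, 0, 0, 0, 0]
    - [0, 0.2, 0, 0, 0, 0, 0]
    - [0, 0, 0, 0, 0, 0, 0]

```text
time_s: 15.6
position: [0.5514, -0.0324, 0.0539]
tool_rot: [[0.089, 0.996, -0.003], [0.996, -0.089, 0.001], [0.0, -0.004, -1.0]]
ft_force: [-7.7, 0.6, 3.4]
grip_width: 0.0232
gripper_force: 79.2
```

```bash
python3 - <<'E'
from h import *
force(4)
E
```

```text
t 15.75 Fx_board -8.39 Fy_board -0.36 Fz 3.43 sd [0.43 0.6  0.1 ]
tcp board mm [-5.59  5.59 53.87]
```

apply_moves:
  series:
    - [0, 0.2, 0, 0, 0, 0, 0]
    - [0, 0.2, 0, 0, 0, 0, 0]
    - [0, 0, 0, 0, 0, 0, 0]

```text
time_s: 16.18
position: [0.5515, -0.0324, 0.0538]
tool_rot: [[0.089, 0.996, -0.004], [0.996, -0.089, 0.001], [0.0, -0.004, -1.0]]
ft_force: [-10.1, 0.6, 4.3]
grip_width: 0.0232
gripper_force: 79.3
```

```bash
python3 - <<'E'
from h import *
force(6)
E
```

```text
t 16.43 Fx_board -9.99 Fy_board -0.58 Fz 4.14 sd [0.11 0.4  0.37]
tcp board mm [-5.56  5.61 53.83]
```

10 N is reached. I'll hold it for over a second, then back off.

apply_moves:
  series:
    - [0, 0, 0, 0, 0, 0, 0]
    - [0, 0, 0, 0, 0, 0, 0]
    - [0, 0, 0, 0, 0, 0, 0]
    - [0, 0, 0, 0, 0, 0, 0]
    - [0, 0, 0, 0, 0, 0, 0]
    - [0, 0, 0, 0, 0, 0, 0]
    - [0, 0, 0, 0, 0, 0, 0]
    - [0, 0, 0, 0, 0, 0, 0]
    - [0, 0, 0, 0, 0, 0, 0]
    - [0, 0, 0, 0, 0, 0, 0]

```text
time_s: 17.73
position: [0.5515, -0.0324, 0.0538]
tool_rot: [[0.089, 0.996, -0.004], [0.996, -0.089, 0.001], [0.0, -0.004, -1.0]]
ft_force: [-9.7, 0.2, 4.6]
grip_width: 0.0232
gripper_force: 79.3
```

apply_moves:
  series:
    - [0, -1, 0, 0, 0, 0, 0]
    - [0, -2, 0, 0, 0, 0, 0]
    - [0, -4, 0, 0, 0, 0, 0]
    - [0, -10, 0, 0, 0, 0, 0]
    - [0, 0, -30, 0, 0, 0, 0]
    - [0, 0, -30, 0, 0, 0, 0]
    - [0, 0, 0, 0, 0, 0, 0]

```text
time_s: 18.6
position: [0.5369, -0.0314, 0.116]
tool_rot: [[0.09, 0.996, 0.004], [0.996, -0.09, -0.001], [-0.001, 0.005, -1.0]]
ft_force: [-0.5, -0.4, -0.9]
grip_width: 0.0231
gripper_force: 78.8
```

```bash
python3 - <<'E'
from h import *
force(4)
im,bx,by,Z=look("wrist","w4.png",lx=0)
m=(bx>.03)&(bx<.0695)&(abs(by-.004)<.03)&(Z>.0285)&(Z<.033);print("soap far edge",np.percentile(bx[m],[99,99.9])*1e3)
plan([.5,0,.115],-5.15)
E
```

```text
t 18.75 Fx_board -0.41 Fy_board -0.11 Fz -0.92 sd [0.3  0.41 0.17]
tcp board mm [-20.99   5.45 114.3 ]
wrist soap? 9976 [39.9   1.82] [89.5 59.2] 89.98
soap far edge [69.01299914 69.44218975]
t 18.85 pos [535.7  -31.09 113.05] F [-0.56  0.26 -1.27] w 0.0229
turn [-0.11 -0.02  0.01] shift [ 27.76 -38.35  -1.95]
```

View pics/w4.png

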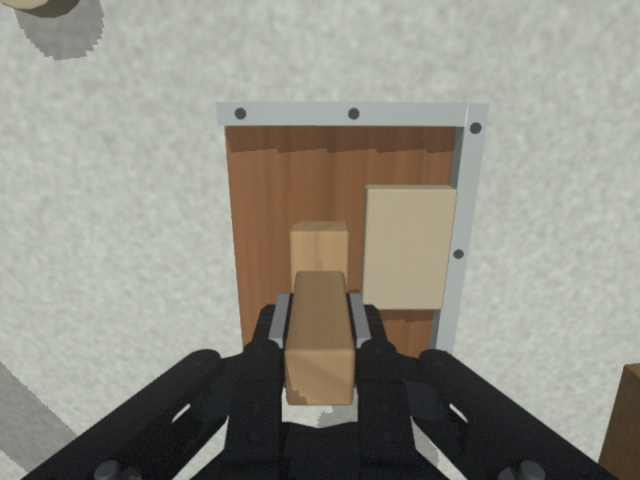

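The soap lies flush along the far fence, with its far edge at about (450,245), roughly 39 mm from the left fence. Now turn a quarter turn and go to its right-hand end.

apply_moves:
  series:
    - [0, 0, 0, 0, 0, -10, 0]
    - [0, 0, 0, 0, 0, -10, 0]
    - [0, 0, 0, 0, 0, -10, 0]
    - [0, 0, 0, 0, 0, -10, 0]
    - [0, 0, 0, 0, 0, -10, 0]
    - [0, 0, 0, 0, 0, -10, 0]
    - [0, 0, 0, 0, 0, -10, 0]
    - [0, 0, 0, 0, 0, -10, 0]
    - [0, 0, 0, 0, 0, -10, 0]
    - [0, 0, 0, 0, 0, 0, 0]

```text
time_s: 20.1
position: [0.536, -0.0311, 0.1134]
tool_rot: [[-0.996, 0.091, -0.001], [0.091, 0.996, 0.0], [0.001, 0.0, -1.0]]
ft_force: [-0.1, 0.2, -1.1]
grip_width: 0.0232
gripper_force: 78.8
```

```bash
python3 - <<'E'
from h import *
p=BC+.035*EX-.070*EY
plan([*p,.054],84.85)
E
```

```text
t 20.1 pos [535.97 -31.13 113.36] F [-0.13  0.21 -1.12] w 0.0232
turn [ 0.01 -0.08 -0.08] shift [-56.11 -75.49  59.36]
```

apply_moves:
  series:
    - [0, -38, 0, 0, 0, 0, 0]
    - [0, -37.5, 0, 0, 0, 0, 0]
    - [-28, 0, 0, 0, 0, 0, 0]
    - [-28, 0, 0, 0, 0, 0, 0]
    - [0, 0, 30, 0, 0, 0, 0]
    - [0, 0, 20, 0, 0, 0, 0]
    - [0, 0, 9.4, 0, 0, 0, 0]
    - [0, 0, 0, 0, 0, 0, 0]

```text
time_s: 21.1
position: [0.5851, -0.1114, 0.0543]
tool_rot: [[-0.996, 0.091, -0.001], [0.091, 0.996, 0.0], [0.001, 0.0, -1.0]]
ft_force: [0.0, 0.6, -0.5]
grip_width: 0.0236
gripper_force: 78.9
```

```bash
python3 - <<'E'
from h import *
force(4)
im,bx,by,Z=look("wrist","w5.png",ly=-.05)
E
```

```text
t 21.25 Fx_board -0.03 Fy_board 0.2 Fz -0.56 sd [0.45 0.25 0.16]
tcp board mm [ 35.43 -70.11  55.11]
wrist soap? 15500 [39.68  1.32] [89.8 59.6] 89.89
```

View pics/w5.png

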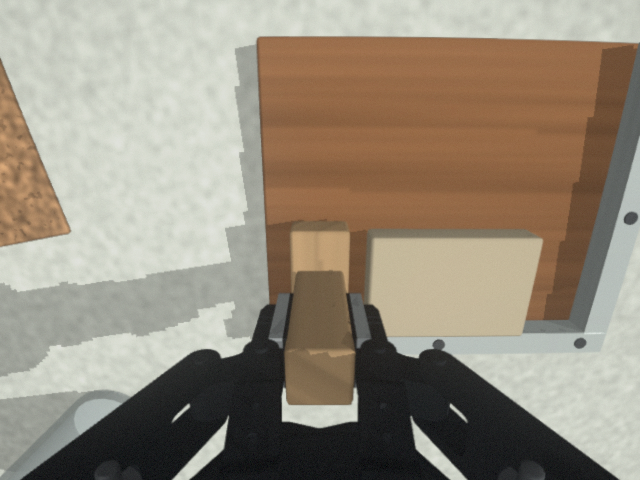

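The foot at (320,250) stands square to the soap's right end, around (365,290), and clear of the far fence. Push left.

apply_moves:
  series:
    - [0, 4, 0, 0, 0, 0, 0]
    - [0, 4, 0, 0, 0, 0, 0]
    - [0, 3, 0, 0, 0, 0, 0]
    - [0, 3, 0, 0, 0, 0, 0]
    - [0, 3, 0, 0, 0, 0, 0]
    - [0, 3, 0, 0, 0, 0, 0]
    - [0, 3, 0, 0, 0, 0, 0]
    - [0, 3, 0, 0, 0, 0, 0]
    - [0, 3, 0, 0, 0, 0, 0]
    - [0, 3, 0, 0, 0, 0, 0]
    - [0, 3, 0, 0, 0, 0, 0]
    - [0, 3, 0, 0, 0, 0, 0]

```text
time_s: 22.85
position: [0.5887, -0.0734, 0.0547]
tool_rot: [[-0.996, 0.09, -0.0], [0.09, 0.996, 0.0], [0.0, 0.0, -1.0]]
ft_force: [0.9, -0.9, 0.4]
grip_width: 0.0232
gripper_force: 78.9
```

apply_moves:
  series:
    - [0, 2, 0, 0, 0, 0, 0]
    - [0, 2, 0, 0, 0, 0, 0]
    - [0, 2, 0, 0, 0, 0, 0]
    - [0, 1.5, 0, 0, 0, 0, 0]
    - [0, 0, 0, 0, 0, 0, 0]

```text
time_s: 23.48
position: [0.5893, -0.0659, 0.0547]
tool_rot: [[-0.996, 0.089, -0.0], [0.089, 0.996, 0.0], [0.0, 0.0, -1.0]]
ft_force: [-0.9, -0.4, -1.2]
grip_width: 0.023
gripper_force: 78.9
```

```bash
python3 - <<'E'
from h import *
force(4)
im,bx,by,Z=look("wrist",None,ly=-.004)
m=(by>.05)&(by<.0855)&(abs(bx-.04)<.02)&(Z>.0285)&(Z<.033);print("soap left edge",np.percentile(by[m],[99,99.9])*1e3)
m=(by>.075)&(by<.1)&(abs(bx-.04)<.02)&(Z>.0245)&(Z<.0275);print("fence inner",np.percentile(by[m],[.1,1,5])*1e3)
m=(bx>.03)&(bx<.0695)&(abs(by-.04)<.03)&(Z>.0285)&(Z<.033);print("soap far edge",np.percentile(bx[m],[99,99.9])*1e3)
E
```

```text
t 23.62 Fx_board -0.9 Fy_board -0.19 Fz -0.85 sd [0.08 0.22 0.33]
tcp board mm [ 35.12 -24.39  54.65]
wrist soap? 14276 [39.61 38.37] [84.7 59.7] 89.99
soap left edge [79.85856588 80.42961854]
fence inner [84.56307246 84.96457884 85.42349047]
soap far edge [68.7885352  69.40522664]
```

apply_moves:
  series:
    - [0, 1, 0, 0, 0, 0, 0]
    - [0, 1, 0, 0, 0, 0, 0]
    - [0, 0.7, 0, 0, 0, 0, 0]
    - [0, 0.5, 0, 0, 0, 0, 0]
    - [0, 0, 0, 0, 0, 0, 0]

```text
time_s: 24.35
position: [0.5897, -0.0628, 0.0548]
tool_rot: [[-0.996, 0.09, 0.0], [0.09, 0.996, 0.0], [-0.0, 0.0, -1.0]]
ft_force: [-0.5, -0.4, -1.1]
grip_width: 0.0233
gripper_force: 78.9
```

apply_moves:
  series:
    - [0, 0.3, 0, 0, 0, 0, 0]
    - [0, 0, 0, 0, 0, 0, 0]

```text
time_s: 24.6
position: [0.5897, -0.0626, 0.0547]
tool_rot: [[-0.996, 0.09, 0.0], [0.09, 0.996, -0.0], [-0.0, -0.0, -1.0]]
ft_force: [-0.3, -0.8, -1.1]
grip_width: 0.0229
gripper_force: 78.9
```

apply_moves:
  series:
    - [0, 0.3, 0, 0, 0, 0, 0]
    - [0, 0, 0, 0, 0, 0, 0]

```text
time_s: 24.85
position: [0.5897, -0.0623, 0.0547]
tool_rot: [[-0.996, 0.09, 0.0], [0.09, 0.996, -0.0], [-0.0, -0.0, -1.0]]
ft_force: [-0.7, -0.3, -0.7]
grip_width: 0.0231
gripper_force: 78.9
```

apply_moves:
  series:
    - [0, 0.3, 0, 0, 0, 0, 0]
    - [0, 0, 0, 0, 0, 0, 0]

```text
time_s: 25.1
position: [0.5897, -0.062, 0.0547]
tool_rot: [[-0.996, 0.09, 0.0], [0.09, 0.996, 0.0], [-0.0, 0.0, -1.0]]
ft_force: [0.5, -0.6, -1.4]
grip_width: 0.0229
gripper_force: 78.9
```

apply_moves:
  series:
    - [0, 0.3, 0, 0, 0, 0, 0]
    - [0, 0, 0, 0, 0, 0, 0]

```text
time_s: 25.35
position: [0.5898, -0.0617, 0.0547]
tool_rot: [[-0.996, 0.09, 0.0], [0.09, 0.996, -0.0], [-0.0, -0.0, -1.0]]
ft_force: [0.0, -0.4, -0.6]
grip_width: 0.0232
gripper_force: 78.9
```

apply_moves:
  series:
    - [0, 0.3, 0, 0, 0, 0, 0]
    - [0, 0, 0, 0, 0, 0, 0]

```text
time_s: 25.6
position: [0.5898, -0.0614, 0.0547]
tool_rot: [[-0.996, 0.09, 0.0], [0.09, 0.996, -0.0], [-0.0, -0.0, -1.0]]
ft_force: [-0.5, -0.8, -0.9]
grip_width: 0.0232
gripper_force: 78.9
```

apply_moves:
  series:
    - [0, 0.3, 0, 0, 0, 0, 0]
    - [0, 0, 0, 0, 0, 0, 0]

```text
time_s: 25.85
position: [0.5898, -0.0613, 0.0548]
tool_rot: [[-0.996, 0.09, 0.0], [0.09, 0.996, -0.0], [-0.0, -0.0, -1.0]]
ft_force: [-1.5, -2.9, -1.6]
grip_width: 0.0227
gripper_force: 78.9
```

apply_moves:
  series:
    - [0, 0.2, 0, 0, 0, 0, 0]
    - [0, 0, 0, 0, 0, 0, 0]

```text
time_s: 26.1
position: [0.5898, -0.0613, 0.0547]
tool_rot: [[-0.996, 0.09, -0.0], [0.09, 0.996, -0.001], [0.0, -0.001, -1.0]]
ft_force: [-1.3, -3.9, -0.3]
grip_width: 0.0229
gripper_force: 78.9
```

Contact. Build up gently.

apply_moves:
  series:
    - [0, 0.2, 0, 0, 0, 0, 0]
    - [0, 0, 0, 0, 0, 0, 0]

```text
time_s: 26.35
position: [0.5898, -0.0612, 0.0548]
tool_rot: [[-0.996, 0.09, -0.0], [0.09, 0.996, -0.001], [0.0, -0.001, -1.0]]
ft_force: [-1.0, -5.7, -1.0]
grip_width: 0.023
gripper_force: 79.0
```

apply_moves:
  series:
    - [0, 0.2, 0, 0, 0, 0, 0]
    - [0, 0, 0, 0, 0, 0, 0]

```text
time_s: 26.6
position: [0.5898, -0.0612, 0.0548]
tool_rot: [[-0.996, 0.09, -0.0], [0.09, 0.996, -0.001], [0.0, -0.001, -1.0]]
ft_force: [-1.1, -6.4, -0.0]
grip_width: 0.0229
gripper_force: 79.0
```

apply_moves:
  series:
    - [0, 0.15, 0, 0, 0, 0, 0]
    - [0, 0, 0, 0, 0, 0, 0]

```text
time_s: 26.85
position: [0.5898, -0.0612, 0.0548]
tool_rot: [[-0.996, 0.09, -0.0], [0.09, 0.996, -0.001], [0.0, -0.001, -1.0]]
ft_force: [-1.9, -6.4, -0.3]
grip_width: 0.0232
gripper_force: 79.0
```

```bash
python3 - <<'E'
from h import *
force(4)
E
```

```text
t 27.0 Fx_board -0.89 Fy_board -6.67 Fz 0.16 sd [0.31 0.78 0.44]
tcp board mm [ 35.19 -19.58  54.79]
```

apply_moves:
  series:
    - [0, 0.2, 0, 0, 0, 0, 0]
    - [0, 0.1, 0, 0, 0, 0, 0]
    - [0, 0, 0, 0, 0, 0, 0]

```text
time_s: 27.42
position: [0.5898, -0.0611, 0.0548]
tool_rot: [[-0.996, 0.09, -0.0], [0.09, 0.996, -0.002], [0.0, -0.002, -1.0]]
ft_force: [-1.7, -7.4, 1.0]
grip_width: 0.0227
gripper_force: 79.1
```

```bash
python3 - <<'E'
from h import *
force(4)
E
```

```text
t 27.57 Fx_board -1.02 Fy_board -7.67 Fz 0.12 sd [0.19 0.14 0.55]
tcp board mm [ 35.19 -19.53  54.79]
```

apply_moves:
  series:
    - [0, 0.2, 0, 0, 0, 0, 0]
    - [0, 0.2, 0, 0, 0, 0, 0]
    - [0, 0.2, 0, 0, 0, 0, 0]
    - [0, 0, 0, 0, 0, 0, 0]

```text
time_s: 28.12
position: [0.5898, -0.061, 0.0548]
tool_rot: [[-0.996, 0.09, -0.0], [0.09, 0.996, -0.003], [0.0, -0.003, -1.0]]
ft_force: [-2.7, -10.4, -0.6]
grip_width: 0.0234
gripper_force: 79.1
```

```bash
python3 - <<'E'
from h import *
force(5)
E
```

```text
t 28.32 Fx_board -1.94 Fy_board -10.05 Fz -0.16 sd [0.55 0.61 0.26]
tcp board mm [ 35.2  -19.45  54.83]
```

apply_moves:
  series:
    - [0, 0, 0, 0, 0, 0, 0]
    - [0, 0, 0, 0, 0, 0, 0]
    - [0, 0, 0, 0, 0, 0, 0]
    - [0, 0, 0, 0, 0, 0, 0]
    - [0, 0, 0, 0, 0, 0, 0]
    - [0, 0, 0, 0, 0, 0, 0]
    - [0, 0, 0, 0, 0, 0, 0]
    - [0, 0, 0, 0, 0, 0, 0]
    - [0, 0, 0, 0, 0, 0, 0]
    - [0, 0, 0, 0, 0, 0, 0]

```text
time_s: 29.62
position: [0.5898, -0.061, 0.0548]
tool_rot: [[-0.996, 0.09, -0.0], [0.09, 0.996, -0.003], [0.0, -0.003, -1.0]]
ft_force: [-3.8, -11.1, -0.4]
grip_width: 0.0235
gripper_force: 79.1
```

apply_moves:
  series:
    - [0, -1, 0, 0, 0, 0, 0]
    - [0, -2, 0, 0, 0, 0, 0]
    - [0, -4, 0, 0, 0, 0, 0]
    - [0, -13, 0, 0, 0, 0, 0]
    - [0, 0, -30, 0, 0, 0, 0]
    - [0, 0, -40, 0, 0, 0, 0]
    - [0, 0, 0, 0, 0, 0, 0]

```text
time_s: 30.5
position: [0.5894, -0.0804, 0.1276]
tool_rot: [[-0.996, 0.09, 0.006], [0.09, 0.996, -0.002], [-0.006, -0.001, -1.0]]
ft_force: [0.4, -1.0, -0.4]
grip_width: 0.0233
gripper_force: 79.3
```

```bash
python3 - <<'E'
from h import *
import pickle
force(2)
im,bx,by,Z=look("wrist",None,ly=-.018)
m=(by>.05)&(by<.0855)&(abs(bx-.04)<.02)&(Z>.0285)&(Z<.033);print("soap left edge",np.percentile(by[m],[99,99.9])*1e3)
m=(by>.075)&(by<.1)&(abs(bx-.04)<.02)&(Z>.0245)&(Z<.0275);print("fence inner",np.percentile(by[m],[.1,1,5])*1e3)
for lo in(.0,.02,.04,.06):
  m=(bx>.03)&(bx<.0695)&(by>lo)&(by<lo+.02)&(Z>.0285)&(Z<.033);print("far edge",lo,np.percentile(bx[m],[99])*1e3)
# mat from first wrist view, cork colour at mat height
im,s=pickle.load(open("w2.pkl","rb"));P=cloud(im,s)
hsv=cv2.cvtColor(im["frame"],cv2.COLOR_RGB2HSV)
m=(hsv[...,1]>90)&(P[...,2]<.009)&(P[...,2]>-.002)&(np.hypot(P[...,0]-.5,P[...,1]+.31)<.09)
m=cv2.morphologyEx(m.astype(np.uint8),cv2.MORPH_OPEN,np.ones((3,3)))>0
r=cv2.minAreaRect((P[m][:,:2]*1000).astype(np.float32));print("mat",r,m.sum())
plan([.492,-.3097,.115],19.3)
E
```

```text
t 30.55 Fx_board -0.02 Fy_board -0.06 Fz -0.21 sd [0.44 0.98 0.15]
tcp board mm [ 36.07 -38.64 126.61]
wrist soap? 9162 [39.74 39.83] [59.5 88.3] 0.1
soap left edge [84.11664237 84.81098114]
fence inner [86.2091025  86.51791377 87.12102778]
far edge 0.0 [69.09542512]
far edge 0.02 [69.23367333]
far edge 0.04 [68.74606819]
far edge 0.06 [68.65666362]
mat ((503.6119079589844, -317.1825866699219), (107.90928649902344, 108.22564697265625), 5.261868476867676) 9580
t 30.65 pos [587.6  -79.55 123.72] F [-0.37 -0.04 -1.4 ] w 0.023
turn [-3.000e-02 -1.100e-01  6.554e+01] shift [-185.62 -166.3     8.72]
```

The soap sits in the corner against both fences. Return the block.

apply_moves:
  series:
    - [0, 0, -20, 0, 0, 0, 0]
    - [0, 0, 0, 0, 0, 9.4, 0]
    - [0, 0, 0, 0, 0, 9.4, 0]
    - [0, 0, 0, 0, 0, 9.4, 0]
    - [0, 0, 0, 0, 0, 9.4, 0]
    - [0, 0, 0, 0, 0, 9.4, 0]
    - [0, 0, 0, 0, 0, 9.3, 0]
    - [0, 0, 0, 0, 0, 9.2, 0]

```text
time_s: 31.65
position: [0.5876, -0.0794, 0.1432]
tool_rot: [[-0.326, 0.945, -0.003], [0.945, 0.326, 0.001], [0.002, -0.002, -1.0]]
ft_force: [0.0, 0.2, -1.5]
grip_width: 0.0231
gripper_force: 79.2
```

apply_moves:
  series:
    - [-39, -31.8, 0, 0, 0, 0, 0]
    - [-39, -31.8, 0, 0, 0, 0, 0]
    - [-39, -31.8, 0, 0, 0, 0, 0]
    - [-39, -31.8, 0, 0, 0, 0, 0]
    - [-38.8, -31.8, 0, 0, 0, 0, 0]
    - [0, 0, 0, 0, 0, 0, 0]
    - [0, 0, 0, 0, 0, 0, 0]

```text
time_s: 32.52
position: [0.5025, -0.3153, 0.1437]
tool_rot: [[-0.331, 0.944, -0.001], [0.944, 0.331, 0.002], [0.002, -0.001, -1.0]]
ft_force: [-0.0, -0.2, -1.0]
grip_width: 0.0233
gripper_force: 79.3
```

```bash
python3 - <<'E'
from h import *
force(3)
plan([.502,-.316,.0470],19.3)
E
```

```text
t 32.62 Fx_board 0.36 Fy_board 0.05 Fz -0.49 sd [0.35 0.16 0.62]
tcp board mm [ -28.7  -280.16  143.96]
t 32.67 pos [ 503.11 -314.68  144.42] F [ 0.1   0.28 -1.23] w 0.0231
turn [-0.01 -0.04  0.15] shift [-0.88 -1.48 97.42]
```

apply_moves:
  series:
    - [0, 0, 40, 0, 0, 0, 0]
    - [0, 0, 30, 0, 0, 0, 0]
    - [0, 0, 18, 0, 0, 0, 0]
    - [0, 0, 8, 0, 0, 0, 0]
    - [0, 0, 1, 0, 0, 0, 0]
    - [0, 0, 0, 0, 0, 0, 0]

```text
time_s: 33.42
position: [0.5031, -0.316, 0.0485]
tool_rot: [[-0.332, 0.943, 0.001], [0.943, 0.332, -0.001], [-0.001, 0.001, -1.0]]
ft_force: [-0.9, -0.7, 0.5]
grip_width: 0.0236
gripper_force: 79.3
```

apply_moves:
  series:
    - [0, 0, 1, 0, 0, 0, 0]
    - [0, 0, 0.6, 0, 0, 0, 0]
    - [0, 0, 0, 0, 0, 0, 0]

```text
time_s: 33.8
position: [0.5028, -0.3159, 0.0462]
tool_rot: [[-0.331, 0.943, 0.0], [0.943, 0.331, -0.0], [-0.0, 0.0, -1.0]]
ft_force: [0.1, -0.0, -0.1]
grip_width: 0.0234
gripper_force: 79.3
```

apply_moves:
  series:
    - [0, 0, 0.8, 0, 0, 0, 0]
    - [0, 0, 0.4, 0, 0, 0, 0]
    - [0, 0, 0, 0, 0, 0, 0]

```text
time_s: 34.17
position: [0.5027, -0.3159, 0.0449]
tool_rot: [[-0.332, 0.943, -0.0], [0.943, 0.332, 0.0], [0.0, -0.0, -1.0]]
ft_force: [-0.3, -0.2, -0.6]
grip_width: 0.0228
gripper_force: 79.3
```

apply_moves:
  series:
    - [0, 0, 0.5, 0, 0, 0, 0]
    - [0, 0, 0, 0, 0, 0, 0]
    - [0, 0, 0, 0, 0, 0, 0]

```text
time_s: 34.55
position: [0.5027, -0.3159, 0.0444]
tool_rot: [[-0.332, 0.943, -0.0], [0.943, 0.332, 0.0], [0.0, -0.0, -1.0]]
ft_force: [-0.2, 0.7, -0.7]
grip_width: 0.0235
gripper_force: 79.3
```

apply_moves:
  series:
    - [0, 0, 0.4, 0, 0, 0, 0]
    - [0, 0, 0, 0, 0, 0, 0]

```text
time_s: 34.8
position: [0.5027, -0.3159, 0.0441]
tool_rot: [[-0.332, 0.943, 0.0], [0.943, 0.332, -0.0], [-0.0, 0.0, -1.0]]
ft_force: [0.6, -0.1, -0.1]
grip_width: 0.023
gripper_force: 79.7
```

apply_moves:
  series:
    - [0, 0, 0.3, 0, 0, 0, 0]
    - [0, 0, 0, 0, 0, 0, 0]

```text
time_s: 35.05
position: [0.5028, -0.3159, 0.0441]
tool_rot: [[-0.332, 0.943, 0.0], [0.943, 0.332, -0.0], [-0.0, 0.0, -1.0]]
ft_force: [-1.6, 1.7, 6.0]
grip_width: 0.023
gripper_force: 80.0
```

It's seated. Release and rise.

apply_moves:
  series:
    - [0, 0, -0.3, 0, 0, 0, 0]
    - [0, 0, 0, 0, 0, 0, 0.3]
    - [0, 0, 0, 0, 0, 0, 0.45]
    - [0, 0, 0, 0, 0, 0, 0.6]
    - [0, 0, 0, 0, 0, 0, 0.6]
    - [0, 0, 0, 0, 0, 0, 0.6]
    - [0, 0, -10, 0, 0, 0, 0.6]
    - [0, 0, -30, 0, 0, 0, 0.6]
    - [0, 0, -40, 0, 0, 0, 0.6]
    - [0, 0, -50, 0, 0, 0, 0.6]
    - [0, 0, -50, 0, 0, 0, 0.6]
    - [0, 0, 0, 0, 0, 0, 0.6]

```text
time_s: 36.55
position: [0.5037, -0.3167, 0.2289]
tool_rot: [[-0.332, 0.943, 0.007], [0.943, 0.332, -0.006], [-0.008, 0.004, -1.0]]
ft_force: [0.9, 0.8, -0.6]
grip_width: 0.0513
gripper_force: 0.0
```

```bash
python3 - <<'E'
from h import *
s=telemetry.observe();print(s["position"],s["time_s"],s["grip_width"])
im,s=snap("wrist");P=cloud(im,s);X,Y,Z=P[...,0],P[...,1],P[...,2]
for n,a,b in(("handle",.085,.096),("foot",.021,.027)):
    m=(np.hypot(X-.503,Y+.316)<.06)&(Z>a)&(Z<b);r=cv2.minAreaRect((P[m][:,:2]*1e3).astype(np.float32));print(n,np.round(r[0],1),np.round(r[1],1),round(r[2],1),np.median(Z[m]))
sc=get_image("top")["frame"];a=cv2.resize(sc[190:290,275:475],(800,400),interpolation=cv2.INTER_CUBIC)
cv2.imwrite("pics/end.png",a[...,::-1])
look("top",None,ly=-.01)
E
```

```text
[ 0.50369887 -0.31668256  0.22891209] 36.55 0.051252436706429254
handle [ 503.9 -315.7] [23.8 24.2] 20.1 0.08994014511512394
foot [ 499.5 -302.2] [30.  35.9] 20.3 0.024028644219681455
top soap? 347 [38.94 40.76] [60.5 86.5] 0.17
```

View pics/end.png

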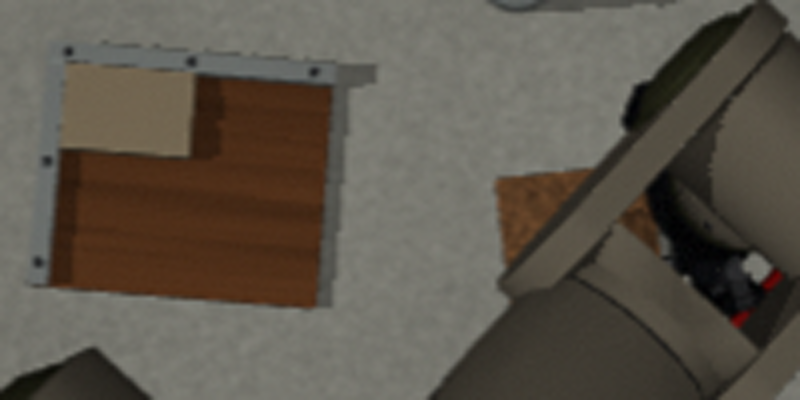

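The soap, around (128,110) in the crop, is snug against both fences. The wrist depth shows the block upright on its mat, with its top at 90 mm. The robot touches nothing.

```bash
python3 -c "
from rig import env
print(env.close_job())"
```

```text
the job is handed in; nothing more can be done
None
```

The job is handed in at about 37 s: the soap was pressed at about 10 N for over a second against the far fence, then the left fence (highest reading about 12 N), sits snug in the corner, and the block stands upright on its cork mat, released.

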